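# Clear the spent cartridges from the steam filter block

## Robot

A 7-joint arm with a two-finger parallel gripper is mounted at the origin on the work surface. World frame = base frame: x ahead of the robot, y to its left, z up, the work surface at z = 0. Lengths are in mm, angles in rad, forces in N, time in s.
With the tool pointing down it reaches from about 400 to 850 mm from the base axis. Payload 10.4 kg.
Tool frame: the origin (TCP) lies between the finger pads; the fingertips stand 25 mm ahead of it and the grasp point (between the pads) lies 6 mm ahead of it; z points along the fingers, y is the line along which they close (so a half turn about z gives the same grasp; the last joint's range is limited). The gripper opens to 85 mm and grips with 20 to 120 N. Pads are 22 mm wide; open, the fingers measure 114 mm over their backs; the gripper's body (76 mm by 85 mm) begins 54 mm behind the grasp point. The pads swing forward as they close: fully open they stand 13 mm farther back than shut.
Start: joints at [1.179, 0.332, -0.065, 1.46, 0.022, 1.35, -0.088], TCP at [225.331, -582.987, 256.338] pointing down, gripper open.
Joint ranges: [-2.6, 2.6], [-0.5, 2.12], [-1.47, 1.34], [0.16, 2.42], [-1.27, 4.41], [0.06, 2.06], [-2.6, 2.6]. Speed limits (rad/s): [2.22, 2.22, 2.79, 2.79, 3.14, 3.14, 3.14].

## Interface

Orientations are given as a 3x3 rotation matrix whose columns are the frame's x, y, z axes.
In Python, from plant import ctrl, set_gripper, snapshot, camera_info, job gives the robot as it stands. Calls block until the motion is done:
- ctrl.goto(position, orientation): joint-space move of the TCP to a pose.
- ctrl.move_l(position, frame=None, max_speed=150, f_stop=None): straight line of the TCP; frame=None keeps the orientation; max_speed is the mean speed in mm/s. With f_stop (N) it stops when the force on the tool has changed by that much, and returns True; else False.
- ctrl.move_j(angles): joint-space move.
- set_gripper(opening): finger opening in mm; the grip force is fixed at half the most; returns when the fingers have stopped.
- ctrl.sleep(seconds).
- ctrl.ik(position, orientation): joint angles nearest the present ones, or None.
- snapshot(name): name is "scene" or "top" or "wrist"; returns the picture (420x560x3 uint8, red, green, blue); there is no depth.
- camera_info(name): a dict with "mtx" (3x3 intrinsics, pixels), "extrinsics" (4x4, takes a point from camera to world coordinates). Camera axes: x right, y down, z forward; pixel columns grow to the right and rows downward; lengths in mm; the calibration is good to about 2 mm. A picture is of the moment at which its call begins: read the wrist's pose just before it. camera_info takes no time and is no camera call; for the wrist camera it gives the pose at the moment of the call.
A pose or a line that the arm cannot do raises ctrl.MotionError and nothing moves.
- job.finish_job(): hands the job in; it is judged then, once.
Readings, each from a call of its own:
- ctrl.get_time(): time.
- ctrl.get_joints(): joint angles.
- ctrl.get_qd(): joint speeds.
- ctrl.get_joint_efforts(): joint torques, N m.
- ctrl.get_ee_pos(): TCP position.
- ctrl.get_tool_rot(): TCP orientation.
- ctrl.get_ft_force(): force on the tool from outside, world axes, zero at the start.
- ctrl.get_torque(): the same for the moment, N m.
- ctrl.get_gripper_width(): finger opening in mm.
- ctrl.get_grasp_force(): force on a finger pad.
Only numpy, scipy, OpenCV 4.12 (cv2) and the standard library are available. Lean on these libraries where they do the work, as an engineer would, in place of code of your own. Each camera call takes 0.05 s, during which the arm holds its last target. There are 200 camera calls.

## Task

Use the wooden push rod to push every spent cartridge left in the filter block out of the far end of its sleeve, onto the ledge, never working a cartridge in its sleeve with the fingers. Lay the rod back in its tray and fold the lid shut over it, and load all the cartridges into the light crate on the scale, side by side in a single layer and evenly about the middle, so that the crate stays level and neither slides nor tips. Leave the other things on the counter where they are.

Things in the scene. Friction and masses are not known exactly. Their poses are not given: they have to be found in the camera images.
- block: fixed grey filter block, 70 mm through (x), 264 mm wide (y), 96 mm high; origin under its centre on the table. Four square sleeves run through along x, the push direction: entry face x = -35, exit face x = +35 mm; bores 38 x 38 mm at y = -99, -33, +33, +99 mm. A ledge level with the bore floors (52 mm above the table) runs from the exit face to x = +120 mm; pushed-out cartridges lie on it
- sleeve1 (a point): centre of the entry mouth of sleeve 1 (block y = -99 mm), 71 mm above the table. In every sleeve a sprung rubber pad in the y-negative wall holds the cartridge with a drag of about 4 to 6 N; it stands at most 6 mm into an empty bore
- sleeve2 (a point): centre of the entry mouth of sleeve 2 (block y = -33 mm), 71 mm above the table. Each sleeve's roof has a 22 mm wide slot all along, through which a cartridge inside can be seen from above
- sleeve3 (a point): centre of the entry mouth of sleeve 3 (block y = +33 mm), 71 mm above the table
- sleeve4 (a point): centre of the entry mouth of sleeve 4 (block y = +99 mm), 71 mm above the table
- cart1: spent filter cartridge, white square bar 34 x 34 mm and 48 mm long with two grey bands, about 110 g; origin at its centre, x along its length. Starts stuck in sleeve 1 of the block; may be absent
- cart2: spent filter cartridge, white square bar 34 x 34 mm and 48 mm long with two grey bands, about 110 g; origin at its centre, x along its length. Starts stuck in sleeve 2 of the block; may be absent
- cart3: spent filter cartridge, white square bar 34 x 34 mm and 48 mm long with two grey bands, about 110 g; origin at its centre, x along its length. Starts stuck in sleeve 3 of the block; may be absent
- cart4: spent filter cartridge, white square bar 34 x 34 mm and 48 mm long with two grey bands, about 110 g; origin at its centre, x along its length. Starts stuck in sleeve 4 of the block; may be absent
- rod: wooden push rod, loose, about 80 g: a square grip 60 mm long, 26 x 26 mm, and a round dowel 18 mm thick that sticks out 100 mm beyond it. Origin at the centre of the grip; x along the dowel, whose tip is at x = +130 mm, the blunt rear of the grip at x = -30 mm. Balance point at about x = +20 mm. Starts lying in the tray
- rod_mid (a point): middle of the whole rod's length, on its axis
- tray: low steel tool tray with a flat black rubber bed, fixed, 208 x 108 mm outside (200 x 100 mm inside); the bed is 20 mm above the table, the rim 28 mm. x along its length; the origin, on the table, is 54 mm from its one end (the tray spans x = -54 to +154 mm, y = -54 to +54 mm)
- tray_mid (a point): middle of the tray's bed, 20 mm above the table
- lid (a joint): angle of the tray's lid, a flat metal panel 208 x 106 x 4 mm (thin skirts below), 120 g, hinged over the tray's y-positive long side. 0 = shut, level, its top 54 mm above the table, 1.57 = upright, up to 2.3 = folded back outwards. The hinge is stiff (about 0.13 N m): the lid stays where it is left. Starts open at 1.75 to 2.1
- lid_hinge (a point): middle of the lid's hinge line (tray x = +50, y = +52 mm), 50 mm above the table; hinge line along the tray's x
- lid_edge (a point): middle of the lid's free edge, 106 mm from the hinge line
- scale: small counter scale, fixed and rigid, black base 150 x 130 x 32 mm with a steel pan 90 mm (along x) x 120 mm (along y) whose top is 46 mm above the table. Origin on the table under its centre
- crate: light open plastic crate, about 90 g, loose, 260 mm (x) x 130 mm (y) x 45 mm high, walls and floor 4 mm. Origin at the centre of its underside, z up. It stands centred on the scale pan, both ends overhanging the 90 mm pan, so it tips if the load is more than 45 mm off the middle; friction alone keeps it there
- jar: glass jar of buttons, 56 mm wide, 65 mm high; a bystander
- mug: white mug, 76 mm wide, 85 mm high; a bystander
- brush: clothes brush lying down; a bystander
- tagbox: small cardboard box of tags, 50 x 90 x 30 mm; a bystander
- tape: roll of clear tape lying flat, 90 mm wide, 24 mm high; a bystander
- spool: wooden thread spool, 32 mm wide, 50 mm high; a bystander
Not all that is in view belongs to the job. Leave any white or yellow look-alike of the rod alone.

How it is judged:
By the outcome, as a careful person would: the job done as asked, in the order asked, and still so for the second after the job is handed in, with the robot touching nothing.
Of cart1, cart2, cart3, cart4 only 3 to 4 are there at a start; the rules pass over those that are not, and their reading is None.
At some moment in a run one of rod may be knocked a few centimetres aside while the robot is not near it.
Once in a run the grip may slacken for a moment while it holds something.
It also fails if it takes over 200 s, if anything falls off the work surface, if the arm or the gripper's body presses on something with over 40 N, if the wrist force passes 120 N, or if a joint passes its speed limit or range.

## Working session

There is one attempt and no reset: what is moved stays moved. The work goes in short steps, each a Python script; the robot and the scene stay as the last script left them, time stands still between calls to the robot, and variables do not carry over. Pictures are saved under pics/ and viewed, at most 15 in all, crops included, and the job is handed in when it is done.

```bash
ls; mkdir -p pics; python3 - <<'E'
from plant import *
import cv2,numpy as np
for n in("scene","top"):
    im=snapshot(n); cv2.imwrite(f"pics/{n}0.png",im[:,:,::-1]); c=camera_info(n); print(n,np.round(c["mtx"],1).tolist(),np.round(c["extrinsics"],3).tolist())
E
```

```text
pics
scene [[443.8, 0.0, 279.0], [0.0, 443.8, 214.2], [0.0, 0.0, 1.0]] [[-0.45, 0.721, -0.526, 1091.549], [0.893, 0.354, -0.278, 296.931], [-0.014, -0.595, -0.804, 911.566], [0.0, 0.0, 0.0, 1.0]]
top [[442.6, 0.0, 282.0], [0.0, 442.6, 209.3], [0.0, 0.0, 1.0]] [[-0.021, -0.986, 0.165, 387.476], [-1.0, 0.021, -0.001, 9.354], [-0.002, -0.165, -0.986, 1059.79], [0.0, 0.0, 0.0, 1.0]]
```

View pics/top0.png

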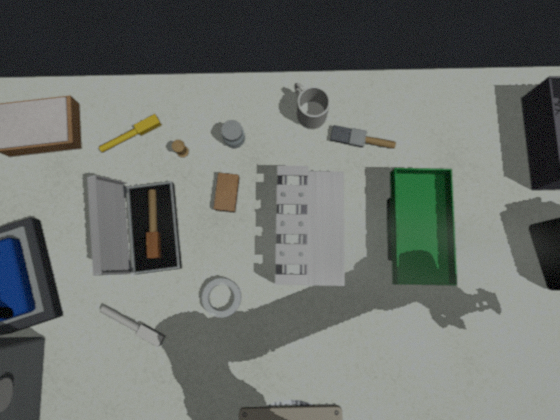

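View pics/scene0.png

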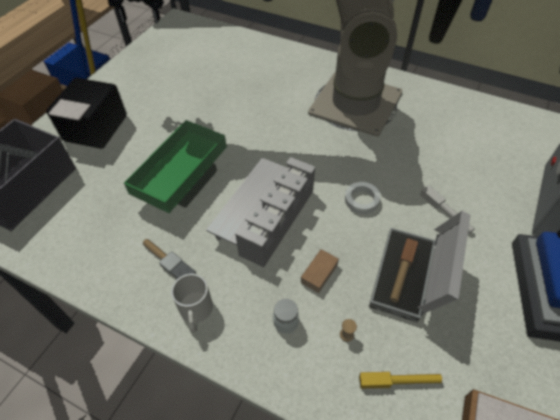

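The top view shows the block at about (310,225) with its exit ledge to the right. The tray with the rod is at (153,228), with the lid open to the left. The green crate is at (422,227). I'll enlarge these to measure them.

```bash
cat > h.py <<'E'
from plant import *
import cv2,numpy as np
def px2w(name,uv,z,ci=None):
    c=ci or camera_info(name);K=np.array(c["mtx"]);T=np.array(c["extrinsics"])
    d=T[:3,:3]@np.linalg.solve(K,[uv[0],uv[1],1]);o=T[:3,3]
    return o+d*(z-o[2])/d[2]
def w2px(name,p,ci=None):
    c=ci or camera_info(name);K=np.array(c["mtx"]);T=np.linalg.inv(np.array(c["extrinsics"]))
    q=K@(T[:3,:3]@np.array(p,float)+T[:3,3]);return q[:2]/q[2]
def save(im,fn,crop=None,s=1):
    if crop: x0,y0,x1,y1=crop; im=im[y0:y1,x0:x1]
    im=cv2.resize(im,None,fx=s,fy=s,interpolation=cv2.INTER_CUBIC)
    cv2.imwrite("pics/"+fn,im[:,:,::-1])
E
python3 - <<'E'
from h import *
im=snapshot("top")
a=cv2.resize(im[155:295,220:350],None,fx=4,fy=4,interpolation=3)  # 520x560
save(im,"b.png",(260,155,460,295),4)
save(im,"t.png",(80,165,190,285),5)
E
```

```text
(no output)
```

View pics/b.png

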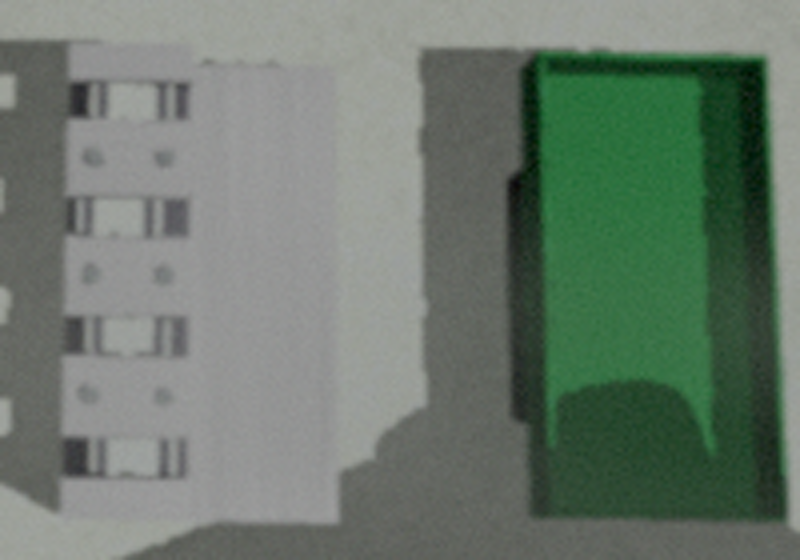

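View pics/t.png

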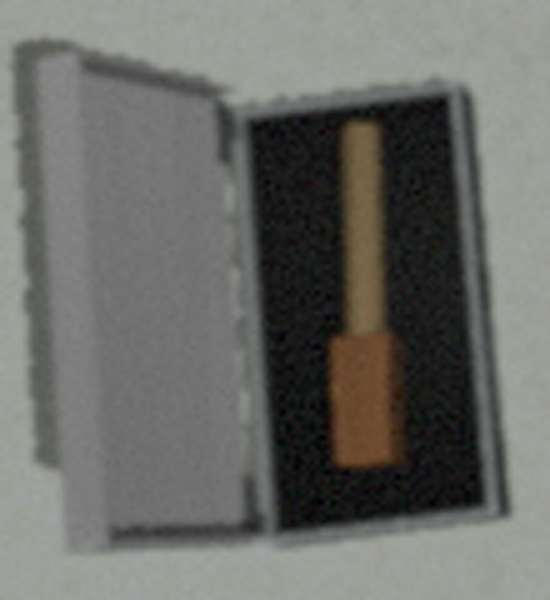

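All four sleeves show white with bands, so four cartridges are present. The rod lies in the tray with its dowel away from the robot: tip near crop (362,122), grip centre near (367,400). Next I'll compute the poses.

```bash
python3 - <<'E'
from h import *
def fit(loc,uv,z):
    W=np.array([px2w("top",u,zz)[:2] for u,zz in zip(uv,z)]);L=np.array(loc,float)
    lc,wc=L.mean(0),W.mean(0);a=(L-lc);b=(W-wc)
    th=np.arctan2((a[:,0]*b[:,1]-a[:,1]*b[:,0]).sum(),(a*b).sum())
    R=np.array([[np.cos(th),-np.sin(th)],[np.sin(th),np.cos(th)]])
    t=wc-R@lc; print(np.round(t,1),round(th,4),"res",np.round(W-(L@R.T+t),1).tolist())
B=lambda l:[(x/4+260,y/4+155) for x,y in l]
T=lambda l:[(x/5+80,y/5+165) for x,y in l]
print("block");fit([(-35,132),(35,132),(-35,-132),(120,132),(120,-132)],B([(67,42),(191,45),(60,515),(335,65),(340,522)]),[96,96,96,52,52])
print("carts white centres (block)");print([np.round(px2w("top",u,88),1)[:2].tolist() for u in B([(132,101),(119,217),(127,336),(131,457)])])
print("crate");fit([(130,65),(130,-65),(-130,-65),(-130,65)],B([(535,57),(765,57),(787,518),(530,518)]),[91]*4)
# crate local axes: x ~ world x, y ~ world y
print("tray");fit([(154,-54),(-54,-54),(-54,54),(154,54)],T([(465,84),(508,514),(268,543),(237,108)]),[28]*4)
print("rod");fit([(130,0),(30,13),(30,-13),(-30,13),(-30,-13)],T([(362,122),(330,335),(402,338),(335,465),(402,467)]),[42,46,46,46,46])
print("lid");print([np.round(px2w("top",u,150)) for u in T([(40,50),(68,550)])])
for s in [("tape",(220,297),24),("spool",(179,147),50),("tag",(227,192),30),("jar",(232,133),65),("white tool",(132,325),10)]:print(s[0],np.round(px2w("top",s[1],s[2]))[:2])
E
```

```text
block
[516.3 -13.4] -1.6043 res [[-0.3, 0.5], [-1.2, 0.9], [1.9, 0.3], [-0.4, -0.8], [-0.1, -0.9]]
carts white centres (block)
[[616.3, -18.2], [550.3, -9.3], [483.8, -12.1], [417.8, -12.7]]
crate
[ 507.  -303.2] -0.0482 res [[-3.8, -1.0], [-0.3, -0.6], [3.7, -3.5], [0.3, 5.1]]
tray
[475.7 304.4] 0.1074 res [[-1.9, -0.3], [0.5, -2.0], [1.1, 1.3], [0.3, 0.9]]
rod
[480.8 304.5] 0.048 res [[1.5, 0.8], [1.1, 3.4], [-2.3, -3.9], [1.3, 2.2], [-1.5, -2.5]]
lid
[array([622., 416., 150.]), array([413., 394., 150.])]
tape [360. 154.]
spool [712. 249.]
tag [605. 138.]
jar [738. 121.]
white tool [301. 359.]
```

```bash
cat >> h.py <<'E'
def R(yaw):
    c,s=np.cos(yaw),np.sin(yaw);return np.array([[c,s,0],[s,-c,0],[0,0,-1.]])
def r2(a): c,s=np.cos(a),np.sin(a);return np.array([[c,-s],[s,c]])
class F:
    def __init__(s,x,y,th): s.t=np.array([x,y],float);s.th=th
    def w(s,x,y,z): p=s.t+r2(s.th)@[x,y];return [p[0],p[1],z]
BLK=F(516.3,-13.4,-1.6043);CRATE=F(507,-303.2,-0.048);TRAY=F(475.7,304.4,0.1074)
E
python3 - <<'E'
from h import *
print(np.round(ctrl.get_tool_rot(),2).tolist(),ctrl.get_time())
for k in (0,np.pi):
  for nm,p,y in [("rod",(485,305,46),.05),("rodhi",(485,305,300),.05)]+[(f"e{i}",BLK.w(-170,[-99,-33,33,99][i],77),-1.604) for i in range(4)]+[(f"x{i}",BLK.w(-85,[-99,-33,33,99][i],77),-1.604) for i in range(4)]+[("l0",BLK.w(66,-99,80),-1.604),("l3",BLK.w(66,99,80),-1.604),("c",CRATE.w(30,30,80),-1.604),("c-",CRATE.w(-30,-30,80),-1.604),("lid",TRAY.w(50,140,135),.107-1.571),("lid2",TRAY.w(50,-33,79),.107-1.571)]:
    q=ctrl.ik(list(p),R(y+k)); print(k,nm,None if q is None else np.round(q,2).tolist())
# wrist views
ctrl.goto([500,250,330],R(0))
ci=camera_info("wrist");im=snapshot("wrist");save(im,"w1.png");np.save("w1.npy",[ci["mtx"],np.array(ci["extrinsics"])[:3,:3]]) 
E=np.array(ci["extrinsics"]);print(np.round(E,2).tolist(),np.round(ci["mtx"],1).tolist())
print(ctrl.get_time())
E
```

```text
[[0.93, 0.36, -0.0], [0.36, -0.93, 0.0], [-0.0, -0.0, -1.0]] 0.15
0 rod [-0.75, 0.43, 0.14, 1.82, -0.07, 0.9, -2.11]
0 rodhi [0.31, 0.48, -1.28, 1.49, 0.46, 1.51, -2.49]
0 e0 [0.64, 0.41, -1.23, 2.05, 0.47, 1.0, 2.28]
0 e1 [0.61, 0.62, -1.24, 1.9, 0.66, 1.11, 2.22]
0 e2 [0.57, 0.78, -1.25, 1.74, 0.79, 1.23, 2.22]
0 e3 [0.51, 0.92, -1.25, 1.56, 0.89, 1.33, 2.25]
0 x0 [0.85, 0.31, -1.22, 2.11, 0.36, 0.96, 2.54]
0 x1 [0.8, 0.55, -1.23, 1.95, 0.6, 1.07, 2.41]
0 x2 [0.74, 0.74, -1.25, 1.79, 0.75, 1.19, 2.37]
0 x3 [0.67, 0.88, -1.25, 1.61, 0.87, 1.3, 2.38]
0 l0 None
0 l3 [-0.74, 0.8, 1.15, 1.71, -0.79, 1.18, -2.54]
0 c [-0.43, 0.77, 1.16, 1.75, -0.77, 1.16, -2.21]
0 c- [-0.33, 0.71, 1.16, 1.81, -0.73, 1.12, -2.08]
0 lid [-0.04, 0.9, -1.25, 1.39, 0.85, 1.44, 1.98]
0 lid2 [0.33, 0.83, -1.25, 1.68, 0.82, 1.26, 2.15]
3.141592653589793 rod [0.24, 0.77, -1.16, 1.76, 0.78, 1.15, 0.45]
3.141592653589793 rodhi [0.19, 0.37, -1.05, 1.49, 0.32, 1.47, 0.75]
3.141592653589793 e0 [0.47, 0.3, -1.02, 2.05, 0.32, 0.95, -0.75]
3.141592653589793 e1 [0.46, 0.47, -1.01, 1.9, 0.47, 1.03, -0.79]
3.141592653589793
[... 238 characters left out ...]
59]
3.141592653589793 x2 [0.54, 0.53, -0.92, 1.8, 0.48, 1.06, -0.59]
3.141592653589793 x3 [0.38, 0.6, -0.74, 1.62, 0.44, 1.09, -0.52]
3.141592653589793 l0 [0.72, 0.14, -0.67, 2.13, 0.11, 0.91, -0.04]
3.141592653589793 l3 [0.55, 0.56, -0.64, 1.64, 0.37, 1.07, -0.23]
3.141592653589793 c [0.78, 0.49, -0.48, 1.68, 0.26, 1.03, 0.18]
3.141592653589793 c- [0.87, 0.43, -0.41, 1.75, 0.2, 1.0, 0.35]
3.141592653589793 lid [-0.16, 0.74, -0.97, 1.4, 0.62, 1.32, -1.05]
3.141592653589793 lid2 [0.16, 0.62, -0.94, 1.69, 0.55, 1.12, -0.83]
[[-0.0, -0.95, -0.3, 577.65], [-1.0, 0.0, -0.0, 249.88], [0.0, 0.3, -0.95, 447.84], [0.0, 0.0, 0.0, 1.0]] [[373.5, 0.0, 276.3], [0.0, 373.5, 200.2], [0.0, 0.0, 1.0]]
3.2833
```

View pics/w1.png

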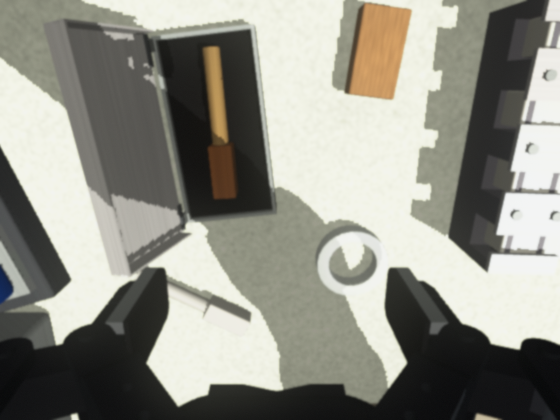

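The wrist view shows the rod lying in the tray: dowel tip at (212,47), grip end near (224,198), tray rim corners at (255,25) and (275,212). From this I'll refine both poses.

```bash
python3 - <<'E'
from h import *
ci=camera_info("wrist")
f=lambda u,z:np.round(px2w("wrist",u,z,ci)[:2],1)
a,b=f((212,47),33),f((219.5,143),33);print("dowel tip,root",a,b,"len",np.linalg.norm(a-b),"yaw",np.arctan2(*(a-b)[::-1]))
print("grip rear",f((224,198),46),f((211,199),46),f((237,197),46),"front",f((208,146),46),f((232,144),46))
c=[f(u,28) for u in [(255,25),(275,212),(187,219),(157,37)]];print(c,np.linalg.norm(c[0]-c[1]),np.linalg.norm(c[1]-c[2]), "yaw",np.arctan2(*(c[0]-c[1])[::-1]))
print("pred tray",[np.round(TRAY.w(x,y,28)[:2],1) for x,y in[(154,-54),(-54,-54),(-54,54),(154,54)]])
print("block near top corner",f((489,269),96)," pred",BLK.w(-35,-132,96))
for n,u in (("lidTL",(50,22)),("lidBL",(118,272)),("hingeT",(157,37)),("hingeB",(187,222))): print(n,[f(u,z) for z in (50,130,140,150,155)])
E
```

```text
dowel tip,root [613.9 316.1] [514.9 313. ] len 99.04852346198807 yaw 0.0313029030274855
grip rear [455.1 308.8] [453.9 323.5] [456.2 294.2] front [513.7 323.5] [515.8 297.6]
[array([635.3, 271.6]), array([432.1, 251.6]), array([423.4, 356.8]), array([624.1, 373.3])] 204.1818797053254 105.55913034882394 yaw 0.0981091995642714
pred tray [array([634.6, 267.2]), array([427.8, 244.9]), array([416.2, 352.3]), array([623. , 374.6])]
block near top corner [392.1  27.4]  pred [np.float64(385.54648701006556), np.float64(26.00201569451834), 96]
lidTL [array([635.2, 469.5]), array([623.6, 425.3]), array([622.2, 419.8]), array([620.7, 414.3]), array([620. , 411.5])]
lidBL [array([364.7, 438. ]), array([407.5, 400.2]), array([412.8, 395.4]), array([418.2, 390.7]), array([420.9, 388.3])]
hingeT [array([621.6, 366.9]), array([612.8, 343.4]), array([611.7, 340.4]), array([610.6, 337.5]), array([610., 336.])]
hingeB [array([427.8, 351.5]), array([457.9, 331.1]), array([461.7, 328.5]), array([465.5, 326. ]), array([467.4, 324.7])]
```

```bash
sed -i 's/TRAY=F(.*/TRAY=F(478.5,307.5,0.103)/' h.py; python3 - <<'E'
from h import *
P=np.pi
set_gripper(55)
Rr=R(.04+P)
ctrl.goto([490,310,130],Rr)
print(ctrl.move_l([490,310,47],max_speed=80,f_stop=8),ctrl.get_ee_pos())
set_gripper(15);print(ctrl.get_gripper_width(),ctrl.get_grasp_force())
ctrl.move_l([490,310,150],max_speed=100)
print(ctrl.get_gripper_width(),ctrl.get_ft_force(),ctrl.get_torque())
# stand before sleeve 2 high
ctrl.goto(BLK.w(-172,-33,150),R(BLK.th+P))
save(snapshot("wrist"),"w2.png");save(snapshot("scene"),"s2.png",(150,130,400,320),3)
print(ctrl.get_time())
E
```

```text
False [490.23556824 310.23259439  47.5142857 ]
24.870199666661716 59.976017475128174
24.967617804562007 [-0.46947797  0.33233299 -1.10779721] [ 0.06898518 -0.01901115  0.00677745]
10.125
```

View pics/w2.png

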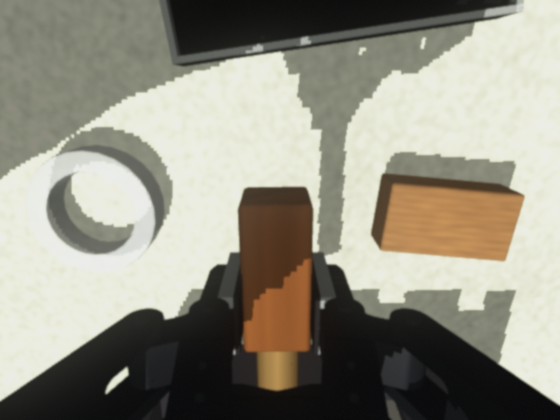

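View pics/s2.png

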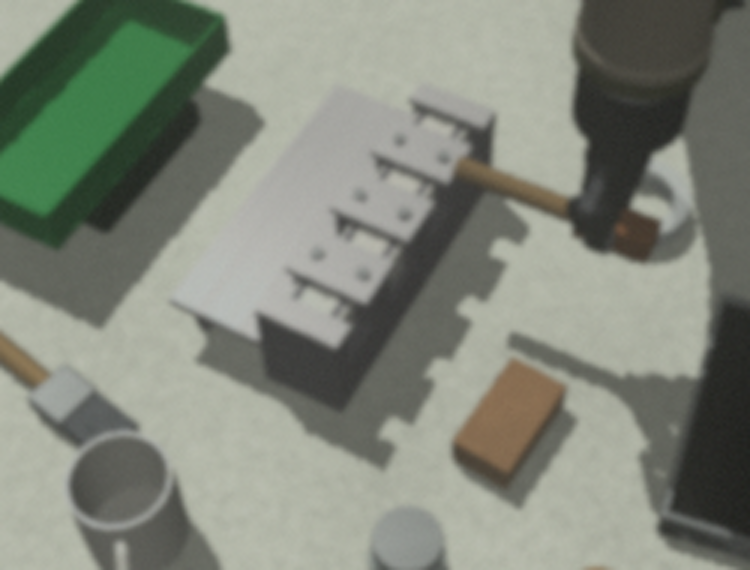

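The rod is held straight, with the dowel pointing at the block. In the wrist view its front grip edge is at about (277,350) and its rear top edge at about (275,203). Next I'll check the rod and block poses against both cameras.

```bash
python3 - <<'E'
from h import *
inv=lambda p:np.round(r2(-BLK.th)@(np.array(p[:2])-BLK.t),1)
ci=camera_info("wrist")
print("tcp",inv(ctrl.get_ee_pos()),"front",[inv(px2w("wrist",(u,350),148.5,ci)) for u in(243,311)],"rear",inv(px2w("wrist",(275,203),148.5,ci)))
S=lambda x,y,z:inv(px2w("scene",(x/3+150,y/3+130),z))
print("tip",S(462,170,135.5))
for n,u,z in (("(-35,-132)",(495,114),96),("(-35,132)",(340,350),96),("(35,132)",(258,316),96),("(120,132)",(172,300),52),("(120,-132)",(338,87),52)):print(n,S(*u,z))
im=snapshot("top");save(im,"top3.png",(180,155,350,295),4)
E
```

```text
tcp [-172.8  -33.2] front [array([-152.3,  -45. ]), array([-152.3,  -19. ])] rear [-211.5  -32.9]
tip [-57.2 -30. ]
(-35,-132) [ -40.3 -126.8]
(-35,132) [-42.  132.9]
(35,132) [ 26.1 135.8]
(120,132) [112.9 131.7]
(120,-132) [ 112. -128.]
```

View pics/top3.png

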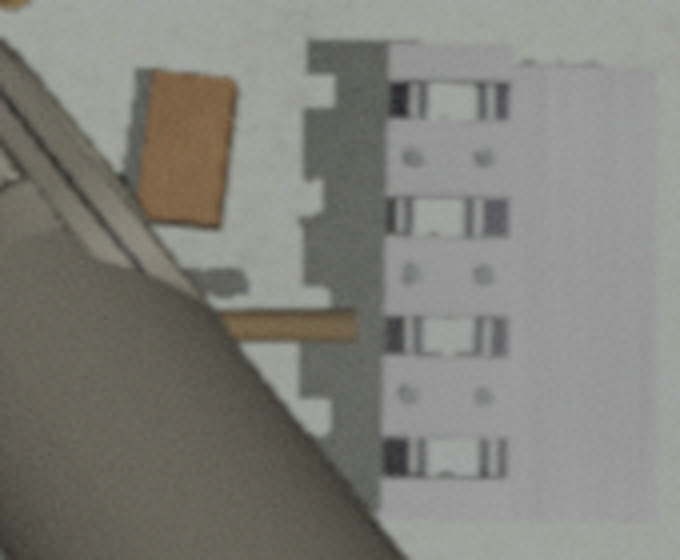

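```bash
python3 - <<'E'
from h import *
inv=lambda p:np.round(r2(-BLK.th)@(np.array(p[:2])-BLK.t),1)
t=lambda x,y,z:inv(px2w("top",(x/4+180,y/4+155),z))
print("tip axis",t(356,325.5,135.5),"dowel far",t(245,324.5,135.5))
print("slot centres y / mouth:",[t(x,y,96) for x,y in((387,101),(386,217),(384,336),(382,457))],[t(x,y,96) for x,y in((508,101),(507,217),(507,336),(506,457))])
E
```

```text
tip axis [-48.8 -32.3] dowel far [-107.   -32.5]
slot centres y / mouth: [array([-35. ,  97.8]), array([-34.6,  32.1]), array([-34.7, -33.7]), array([-34.8, -99.2])] [array([32.5, 98.6]), array([32.2, 33. ]), array([ 32.4, -32.9]), array([ 32.1, -98.4])]
```

```bash
cat >> h.py <<'E'
YS=[-99,-33,33,99]
def push(i):
    y=YS[i]+.5;Rb=R(BLK.th+np.pi)
    ctrl.move_l(BLK.w(-176,y,86),Rb,max_speed=120)
    f0=np.array(ctrl.get_ft_force())
    s=ctrl.move_l(BLK.w(-140,y,86),max_speed=80,f_stop=12);print("entry stop",s)
    if s: return False
    s=ctrl.move_l(BLK.w(-78,y,86),max_speed=45,f_stop=30)
    print(i+1,"stop",s,r2(-BLK.th)@(np.array(ctrl.get_ee_pos()[:2])-BLK.t),np.round(np.array(ctrl.get_ft_force())-f0,1),ctrl.get_gripper_width())
    ctrl.move_l(BLK.w(-176,y,86),max_speed=120);return True
E
python3 - <<'E'
from h import *
push(1)
print(ctrl.get_gripper_width(),ctrl.get_grasp_force(),ctrl.get_torque(),ctrl.get_time())
save(snapshot("top"),"top4.png",(180,155,350,295),4)
E
```

```text
entry stop False
2 stop False [-78.19075372 -32.49986367] [-0.8 -0.6  0.4] 24.870590569124438
25.004197978204857 59.163774847984314 [ 0.0418527  -0.02619717  0.04403023] 13.95
```

View pics/top4.png

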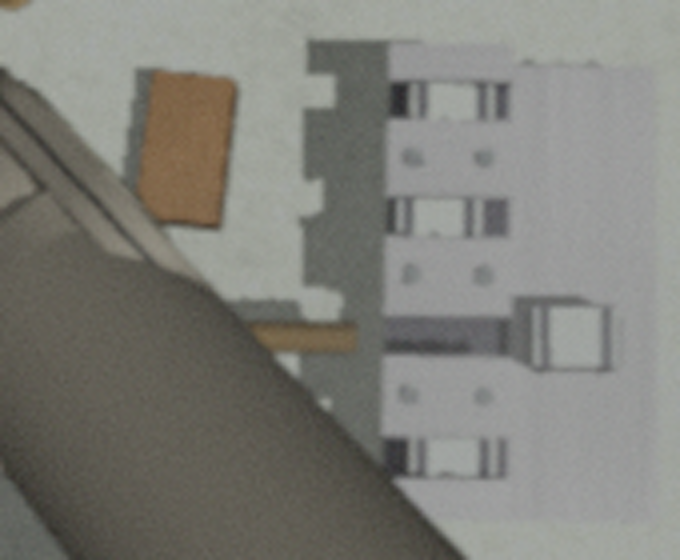

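Cartridge 2 lies fully out on the ledge, at about crop (570,337). Now the other three.

```bash
python3 - <<'E'
from h import *
for i in (0,2,3):
    if not push(i): break
    print(ctrl.get_gripper_width(),ctrl.get_time())
save(np.hstack([snapshot("top")[155:295,180:350],snapshot("scene")[130:270,200:370]]),"top5.png",None,2.3)
E
```

```text
entry stop False
1 stop False [-78.15395908 -98.49832382] [-0.1 -0.3 -0.1] 24.97477530473331
25.030596913591776 17.7917
entry stop False
3 stop False [-78.17803977  33.46838708] [-0.9  0.5  1.4] 25.147838629125136
24.62113535483652 22.1333
entry stop False
4 stop False [-78.232811    99.46175793] [ 0.5 -0.6 -0.1] 25.104162463571168
25.012645054027537 25.925
```

View pics/top5.png

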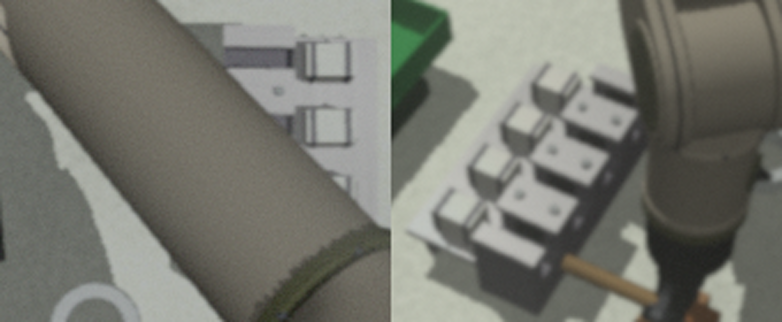

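All four cartridges are out on the ledge. I'll lay the rod back in the tray.

```bash
python3 - <<'E'
from h import *
p=ctrl.get_ee_pos();ctrl.move_l([p[0],p[1],150])
Rt=R(TRAY.th+np.pi)
ctrl.goto(TRAY.w(7,0,130),Rt)
ctrl.move_l(TRAY.w(7,0,58),max_speed=100)
print(ctrl.move_l(TRAY.w(7,0,46.5),max_speed=30,f_stop=4),ctrl.get_ee_pos()[2])
set_gripper(50)
ctrl.move_l(TRAY.w(7,0,190))
set_gripper(0)
ctrl.goto(TRAY.w(50,-110,330),R(np.pi))
ci=camera_info("wrist");np.savez("w6",m=ci["mtx"],e=ci["extrinsics"]);save(snapshot("wrist"),"w6.png");print(ctrl.get_time())
E
```

```text
True 47.553884707235596
31.7917
```

View pics/w6.png

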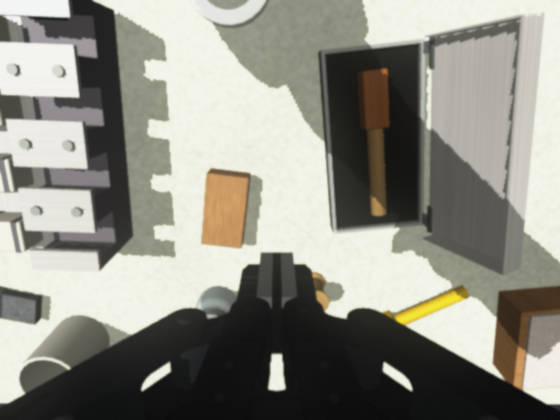

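The rod lies centred in the tray, and the lid is still open on the right. Now I'll shut it with closed fingers along an arc.

```bash
python3 - <<'E'
from h import *
Rl=R(TRAY.th+np.pi/2)
def tp(y,z):return TRAY.w(50,y,z+25)
ctrl.goto(tp(130,275),Rl)
ctrl.move_l(tp(132,115),max_speed=200)
print(ctrl.move_l(tp(75,115),max_speed=80,f_stop=20))
print(ctrl.move_l(tp(40,115),max_speed=80,f_stop=20))
for d in (62,54,46,38,30,22,15,8,3,0):
    t=np.radians(d);y=52-75*np.cos(t)+4*np.sin(t)+11;z=50+75*np.sin(t)+4*np.cos(t)
    if d==0:z=53
    s=ctrl.move_l(tp(y,z),max_speed=60,f_stop=20)
    if s:print("stop",d,ctrl.get_ee_pos(),ctrl.get_ft_force());break
print(ctrl.get_ee_pos(),ctrl.get_ft_force())
ctrl.move_l(tp(y,200),max_speed=200)
# view crate / ledge
ctrl.goto([500,-270,400],R(BLK.th+np.pi))
ci=camera_info("wrist");np.savez("w7",m=ci["mtx"],e=ci["extrinsics"])
a=snapshot("wrist");b=snapshot("top")
save(a,"w7.png");save(b,"top7.png",(60,150,460,300),2)
print(ctrl.get_time())
E
```

```text
False
False
[529.90875316 301.20835731  79.09630119] [-2.2385142  -2.055233    9.72147522]
41.85
```

View pics/w7.png

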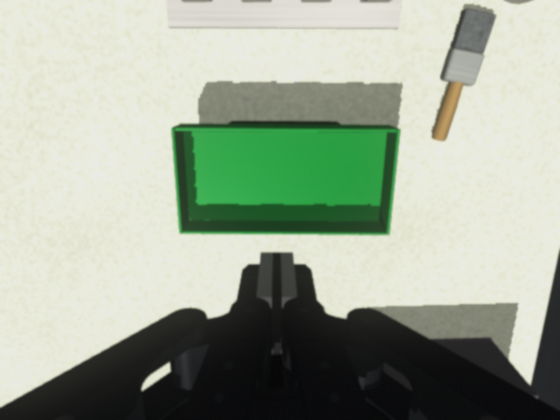

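View pics/top7.png

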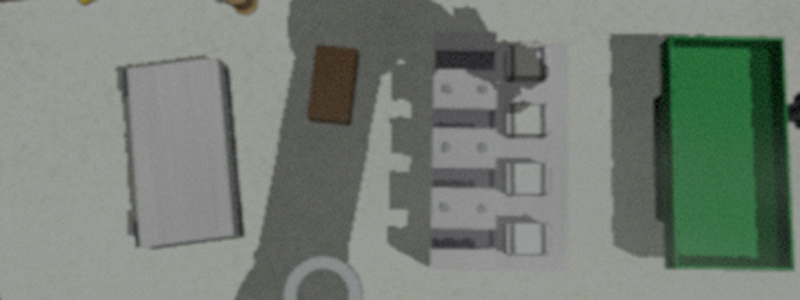

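The lid is shut at top crop (185,150), and the four cartridges lie on the ledge at crop x of about 526. In the wrist view the crate rim corners are (174,127), (399,128), (389,234) and (180,233).

```bash
python3 - <<'E'
from h import *
w=np.load("w7.npz");ci={"mtx":w["m"],"extrinsics":w["e"]}
def rep(W):
    W=np.array(W);c=W.mean(0);print("centre",np.round(c,1),"sides",np.round([np.linalg.norm(W[i]-W[i-1]) for i in range(4)],1),"yaw",[round(float(np.arctan2(*(W[i]-W[j])[::-1])),3) for i,j in((0,3),(1,2)) ], np.round(W,0).tolist())
rep([px2w("wrist",u,91,ci)[:2] for u in [(399,128),(389,234),(180,233),(174,127)][0:4]])
# order: far-left? print raw only
rep([px2w("top",(x/2+60,y/2+150),91)[:2] for x,y in [(667,37),(783,38),(794,269),(665,269)]])
inv=lambda p:np.round(r2(-BLK.th)@(np.array(p[:2])-BLK.t),1)
print("carts",[inv(px2w("top",(x/2+60,y/2+150),86)) for x,y in((526,63),(526,119),(526,178),(526,239))])
print("ledge edge wrist",[inv(px2w("wrist",u,52,ci)) for u in((170,27),(399,27))])
print("scale base left edge wrist", px2w("wrist",(229,122),32,ci)[:2],px2w("wrist",(340,122),32,ci)[:2])
E
```

```text
centre [ 511.6 -304.4] sides [254.  129.2 257.5 128.9] yaw [-0.037, -0.038] [[641.0, -245.0], [638.0, -374.0], [380.0, -364.0], [387.0, -235.0]]
centre [ 507.6 -303.4] sides [258.  130.5 256.5 139. ] yaw [-0.071, -0.038] [[638.0, -245.0], [634.0, -376.0], [378.0, -366.0], [381.0, -227.0]]
carts [array([69.1, 98.5]), array([68.9, 34.5]), array([ 68.8, -31.4]), array([ 68.6, -98.1])]
ledge edge wrist [array([ 117.8, -127.3]), array([117.3, 134.1])]
scale base left edge wrist [ 442.3996179  -237.28563286] [ 584.33764684 -241.85198357]
```

```bash
sed -i 's/CRATE=F([^)]*)/CRATE=F(508,-305,-0.038)/' h.py; cat >> h.py <<'E'
def load(i,cx,cy):
    Rb=R(BLK.th+np.pi);y=[-98.5,-32,34,98.8][i]
    set_gripper(48)
    ctrl.goto(BLK.w(68.5,y,160),Rb)
    print("down",ctrl.move_l(BLK.w(68.5,y,80),max_speed=90,f_stop=8))
    set_gripper(25);print("w",ctrl.get_gripper_width())
    ctrl.move_l(BLK.w(68.5,y,170),max_speed=90)
    ctrl.move_l(CRATE.w(cx,cy,170),R(CRATE.th+np.pi/2),max_speed=150)
    w=ctrl.get_gripper_width()
    if not 30<w<38: print("LOST",w);return False
    ctrl.move_l(CRATE.w(cx,cy,88),max_speed=90)
    print("touch",ctrl.move_l(CRATE.w(cx,cy,76),max_speed=20,f_stop=3),ctrl.get_ee_pos()[2],ctrl.get_gripper_width())
    set_gripper(46)
    ctrl.move_l(CRATE.w(cx,cy,170),max_speed=90);return True
E
python3 - <<'E'
from h import *
load(0,-31,-28) and load(1,31,28)
print(ctrl.get_time())
ctrl.goto([500,-150,330],R(BLK.th+np.pi))
a=snapshot("wrist");save(np.hstack([snapshot("top")[150:300,270:470],snapshot("scene")[100:250,100:300]]),"p8.png",None,2)
E
```

```text
down False
w 32.992587823985104
touch True 78.82694362753016 33.02830817618156
down False
w 33.34429697529716
touch True 78.82868833493465 33.1740368130413
59.1167
```

View pics/p8.png

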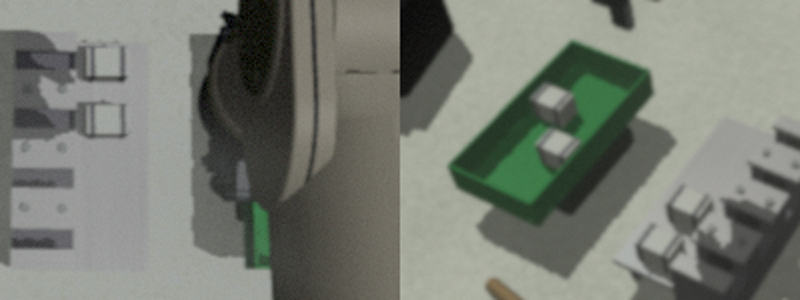

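Two cartridges sit level in the crate on opposite sides of the middle, and the crate has not moved. Now the other two.

```bash
python3 - <<'E'
from h import *
load(2,-31,28) and load(3,31,-28)
ctrl.goto([450,-520,330],R(BLK.th+np.pi))
print(ctrl.get_time())
save(np.vstack([snapshot("top")[80:300,60:460],snapshot("scene")[60:280,100:500]]),"p9.png",None,1.35)
E
```

```text
down False
w 33.105838871338506
touch True 78.81389314171818 33.33398061218486
down False
w 33.29717083220329
touch True 78.92673874228088 32.97317780500587
77.5833
```

View pics/p9.png

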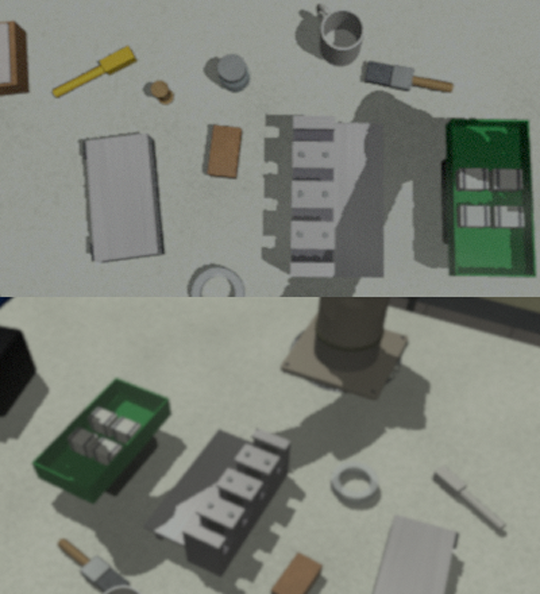

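All four cartridges lie 2×2 about the middle of a level crate, the lid is shut and the other objects have not moved. I'll hand in.

```bash
python3 -c "
from plant import *
print(job.finish_job())"
```

```text
the job is handed in; nothing more can be done
None
```

The job is handed in at about 78 s: all four cartridges were pushed out with the rod, the rod is back in its tray with the lid shut, and the cartridges sit 2×2 about the middle of the level crate; no verdict was returned.

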